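# Pipettes into the disinfection dock

### The arm

A 6-joint arm with a two-finger parallel gripper is mounted at the origin on the work surface. World frame = base frame: x ahead of the robot, y to its left, z up, the work surface at z = 0. Lengths are in m, angles in rad, forces in N, time in s.
With the tool pointing down it reaches from about 0.3 to 0.95 m from the base axis. Payload 3.1 kg.
Tool frame: the origin (TCP) lies at the very end of the fingers, on their centre line; the grasp point (between the pads) lies behind it (arm.grasp_offset is the z of the grasp point in the tool frame, in m); z points along the fingers, y is the direction in which the jaws open and shut (so a half turn about z gives the same grasp; the last joint's range is limited). The gripper opens to 85 mm and grips with 20 to 120 N. Pads are 22 mm wide; open, the fingers measure 114 mm over their backs; the gripper's body (76 mm by 85 mm) begins 54 mm behind the grasp point. The pads swing forward as they close: fully open they stand 13 mm farther back than shut.
Start: joints at [1.189, 0.308, 1.634, -0, 1.2, -0.07], TCP at [0.192, 0.595, 0.231] pointing down, gripper open.
Joint ranges: [-3.06, 3.06], [-0.79, 1.96], [0.05, 2.63], [-1.19, 4.34], [0.05, 2.64], [-2.94, 2.94]. Speed limits (rad/s): [2.79, 2.79, 3.14, 3.14, 3.14, 3.14].

### API

Orientations are given as [roll, pitch, yaw] about the fixed x, y, z axes, in that order (R = Rz(yaw) Ry(pitch) Rx(roll)).
In Python, from rig import arm gives the robot as it stands.
- The arm moves only by the tool drive_tool, never from a script. Its argument "steps" is a list of rows, each a list of 4 numbers: the shift along the tool's x, y, z normalised to -1 to 1, where 1 is 0.2 m, then the turn about the tool's z normalised to -1 to 1, where 1 is 90 degrees. A call has 1 to 5 rows; each row shifts and turns the commanded pose from where the row before left it, along the tool's axes as they then stand; what a row does not reach is not made up. A row lasts 1/12 s, in which the tool goes at most 41.7 mm and 7.16 degrees, less where a joint would pass 70% of its speed; a pose out of reach is approached as far as the arm can. A call with a number of a shift or a turn outside -1 to 1 is refused whole. A call with a gripper value outside its range is refused whole. "fingers" is the opening, from 0 (shut) to 1 (fully open), set as the call begins (left out, the last holds). The fingers move at their own pace and stop on an object; "force" is the grip in N (left out, the last holds). Time passes only in rows, so rows that do not move let the fingers close. It gives the time, the measured TCP pose, the force and the opening at its end, in the units of the state.
- arm.get_state(): the state, without advancing time (a new reading comes with each control period).
- arm.camera(name): name is "scene" or "top"; returns a dict with "color" (400x640x3 uint8, blue, green, red), "z_map" (400x640 float32, m along the optical axis (not along the pixel's ray), 0 where there is no reading), "fx", "fy", "cx", "cy" (pixels), "rvec" (rotation vector, rad) and "tvec" (3), from world to camera coordinates, as OpenCV has them. Camera axes: x right, y down, z forward; pixel columns grow to the right and rows downward; lengths in m; the calibration is good to about 2 mm. A picture is of the moment at which its call begins.
- arm.close_job(): hands the job in, once; it reports no verdict.
The state is a dict: "t": time; "q": joint angles; "qvel": joint speeds; "joint_efforts": joint torques, N m; "tool_pos": TCP position; "eef_rot": TCP orientation; "force": force on the tool from outside, world axes, zero at the start; "moment": the same for the moment, N m; "width": finger opening in m.
Only numpy, scipy, OpenCV 4.12 (cv2) and the standard library are available. Lean on these libraries where they do the work, as an engineer would, in place of code of your own. Each camera call takes 0.05 s, during which the arm holds its last target.

### The job

Lay the two pipettes in the disinfection dock, one in each cradle, gently, not dropped or slammed: flat, display up, handle down in the wide notch, shaft down in the narrow notch, tips towards the lamp housing. Then push the dock's start plunger fully down and let it spring back up. Leave the tip box and the bottle where they are.

Things in the scene. Friction and masses are not known exactly. Their poses are not given: they have to be found in the camera images.
- pipette_a: White hand pipette lying flat, 170 mm long, about 0.12 kg; both are alike. Origin on its underside at the grip point (grip across y); x to the tip, z up through the dark display. Handle 26 wide x 26 high, x -55 to 35. Button (20 dia.) x -55 to -78. Finger hook at x -44 to -54, out to y +33, heights 12 to 24. Shaft 16 dia., x 35 to 71, then tapers to the tip at 92; axis at height 13.
- pipette_b: White hand pipette lying flat, 170 mm long, about 0.12 kg; both are alike. Origin on its underside at the grip point (grip across y); x to the tip, z up through the dark display. Handle 26 wide x 26 high, x -55 to 35. Button (20 dia.) x -55 to -78. Finger hook at x -44 to -54, out to y +33, heights 12 to 24. Shaft 16 dia., x 35 to 71, then tapers to the tip at 92; axis at height 13.
- pipette_a_tip (a point): Tip end of pipette_a: 92 mm along its x from its origin, 13 mm above its underside.
- pipette_b_tip (a point): Tip end of pipette_b: 92 mm along its x from its origin, 13 mm above its underside.
- dock: Grey dock fixed on the counter, 300 x 180, base 10 thick. Origin under it at counter level; x from plunger end to lamp end, y left, z up. Two aluminium cross rests, 12 thick, full width: at x -30 with wide notches for the handles, at x 55 with narrow ones for the shafts; open between them for fingers. White lamp housing x 115 to 145, 65 high, full width. Plunger at x -125, y 0.
- slot_left (a point): Centre of the left cradle (dock y = +45, height 34): where a pipette's origin comes to lie, its x along the dock's x. Axes as the dock's. Handle notch: 34 wide, floor at height 34. Shaft notch: 24 wide, floor at height 39. Both 9 deep, sides upright for 3 mm, then sloping out at 45 degrees.
- slot_right (a point): Centre of the right cradle (dock y = -45, height 34): where a pipette's origin comes to lie, its x along the dock's x. Axes as the dock's. Handle notch: 34 wide, floor at height 34. Shaft notch: 24 wide, floor at height 39. Both 9 deep, sides upright for 3 mm, then sloping out at 45 degrees.
- plunger_top (a point): Centre of the top face of the steel start plunger, a round head 44 mm in diameter and 12 mm thick, 58 mm above the counter when up. It moves with the plunger. White block below it 50 x 70, top at height 26.
- plunger (a joint): Start plunger: 0 = up, 0.018 m = fully down against its stop. A spring returns it; it takes about 1.5 N to start it and 7 N at the bottom.
- tip_box: Closed grey box of pipette tips with a clear lid, 85 x 120 x 65 mm; origin under its centre. Leave alone.
- bottle: White reagent bottle, 64 mm diameter, 150 mm high; origin under its centre. Leave alone.
Things that resemble listed ones, but are neither listed nor needed, are in the scene too. Leave any pink look-alike of the pipette_a alone. Leave any red look-alike of the pipette_b alone.

How it is judged:
By the outcome, as a careful person would: the job done as asked, in the order asked, and still so for the second after the job is handed in, with the robot touching nothing.
It also fails if it takes over 58 s, if anything falls off the work surface, if the arm or the gripper's body presses on something with over 40 N, if the wrist force passes 120 N, or if a joint passes its speed limit or range.

## Working session

There is one attempt and no reset: what is moved stays moved. The work goes in short steps, Python scripts to look and compute and a tool call to move; the robot and the scene stay as the last step left them, time stands still between calls to the robot, and variables do not carry over. Pictures are saved under pics/ and viewed, and the job is handed in when it is done.

Besides the shell and the picture viewer there is one more tool, called after "Request:" by a JSON object that holds its "name" and its "arguments". drive_tool: Moves the arm, as the interface text tells. Scaled input: -1 to 1 covers 0.2 m each way for a shift and 90 degrees each way for a turn. Its arguments: {"type":"object","properties":{"steps":{"type":"array"},"fingers":{"type":"number"},"force":{"type":"number"}},"required":["steps"]}

```bash
ls; mkdir -p pics
cat > h.py <<'E'
import numpy as np, cv2
from rig import arm
def snap(n):
    c=arm.camera(n); np.savez(f'{n}.npz',**c); return c
def load(n): return dict(np.load(f'{n}.npz'))
def p2w(c,u,v,z=None):
    R=cv2.Rodrigues(np.array(c['rvec'],float).reshape(3))[0]; t=np.array(c['tvec'],float).reshape(3)
    r=np.array([(u-c['cx'])/c['fx'],(v-c['cy'])/c['fy'],1.])
    C=-R.T@t; d=R.T@r
    if z is None: s=float(c['z_map'][int(round(v)),int(round(u))])
    else: s=(z-C[2])/d[2]
    return C+s*d
def w2p(c,p):
    return cv2.projectPoints(np.array(p,float).reshape(-1,1,3),np.array(c['rvec'],float),np.array(c['tvec'],float),np.array([[c['fx'],0,c['cx']],[0,c['fy'],c['cy']],[0,0,1.]]),None)[0].reshape(-1,2)
E
python3 - <<'E'
from h import *
for n in ['top','scene']:
    c=snap(n); cv2.imwrite(f'pics/{n}0.png',c['color']); print(n,c['fx'],c['rvec'],c['tvec'])
print(arm.get_state(),arm.grasp_offset)
E
```

```text
pics
top 499.78770653750297 [ 2.15834292 -2.12086883  0.17591642] [0.02229343 0.55043875 1.68241254]
scene 435.9658520645582 [ 0.83775164  2.75419313 -0.75174777] [ 0.43542047 -0.24260853  1.39123355]
{'t': 0.1, 'q': array([ 1.18931700e+00,  3.08919362e-01,  1.63503513e+00,  2.41360113e-05,
        1.19970387e+00, -6.97233123e-02]), 'qvel': array([ 5.59220369e-04, -2.36717393e-03, -3.69183266e-03,  2.18007240e-04,
       -1.74443175e-05, -5.47317427e-04]), 'joint_efforts': array([-6.70086392e-04, -4.16409409e+01, -2.77644271e+01, -1.14574041e-04,
        4.12923415e-03,  9.38324234e-06]), 'tool_pos': array([0.19146626, 0.59418069, 0.23017252]), 'eef_rot': array([-3.13953352e+00, -1.66332092e-04,  2.82982769e+00]), 'force': array([-0.24094778,  0.4720476 , -1.06494193]), 'moment': array([ 0.01314295,  0.01954332, -0.0055878 ]), 'width': 0.08533799443158739} -0.0187
```

View pics/top0.png

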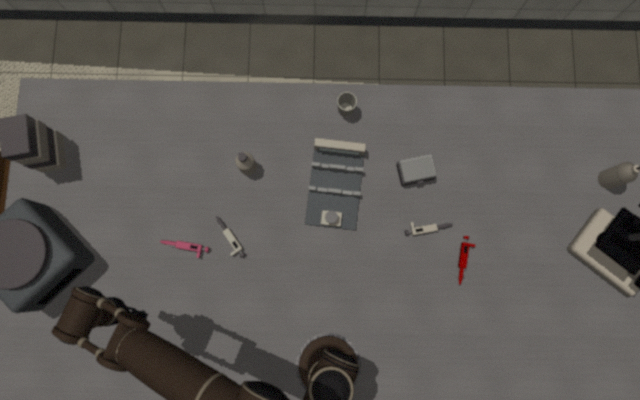

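View pics/scene0.png

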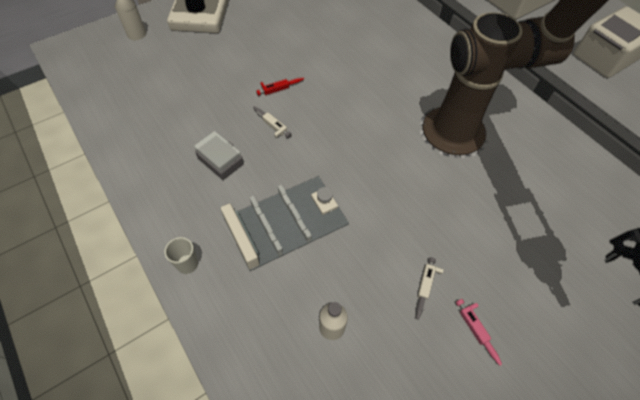

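Two white pipettes fit the description, at top-view pixels (230,237) and (428,229). The pink one at (186,246) and the red one at (464,260) are look-alikes to leave alone. I'll confirm with crops.

Run:
```python
from h import *
c=load('top')['color']
def cr(u,v,w,h,s): return cv2.resize(c[v:v+h,u:u+w],None,fx=s,fy=s,interpolation=cv2.INTER_CUBIC)
a=cr(205,205,50,60,8); b=cr(398,205,60,60,6)[:,:]
b=cv2.resize(b,(400,480)) if 0 else cr(400,205,50,60,8)
cv2.imwrite('pics/ab.png',np.hstack([a,b]))
cv2.imwrite('pics/dock.png',cr(295,130,80,105,5))
```

```text
(no output)
```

View pics/ab.png

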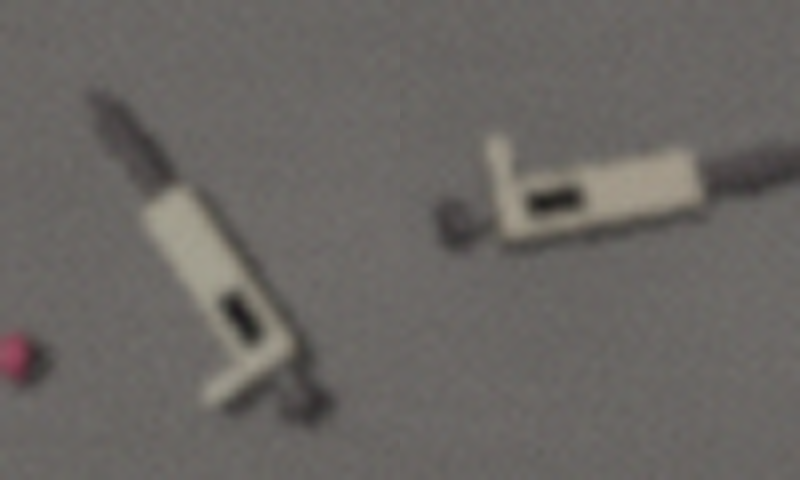

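View pics/dock.png

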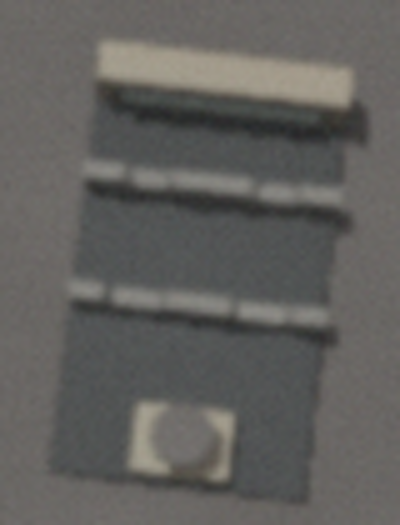

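```bash
cat > fit.py <<'E'
from h import *
from scipy.optimize import minimize
S=8
def circ(x,y,z,r,n=24):
    a=np.linspace(0,2*np.pi,n,endpoint=False); return [(x+r*np.cos(t),y+r*np.sin(t),z) for t in a]
def rect(x0,x1,y0,y1,z): return [(x0,y0,z),(x1,y0,z),(x1,y1,z),(x0,y1,z)]
def box(x0,x1,y0,y1,z0,z1): return rect(x0,x1,y0,y1,z0)+rect(x0,x1,y0,y1,z1)
# painted in order: (points, label); hull of the projection
PIP=[(box(-60,-78,-10,10,5,21),1),(box(35,71,-8,8,5,21),2),([(71,-8,13),(71,8,13),(92,0,13),(71,0,21)],2),
     (box(-55,35,-13,13,0,26),3),(box(-54,-44,10,33,12,24),3),(rect(-54,-44,10,33,24),4),(rect(-55,35,-13,13,26),4)]
DOCK=[(box(-150,150,-90,90,0,10),1),(box(115,145,-90,90,10,65),2),(rect(115,145,-90,90,65),3),
      (box(-150,-100,-35,35,10,26),3)]
def rest(x,h,w):
    o=[(box(x-6,x+6,-90,90,10,h-9),4)]
    for a,b in [(-90,-45-w/2-6),(-45+w/2+6,45-w/2-6),(45+w/2+6,90)]:
        o+= [(box(x-6,x+6,a,b,h-9,h),4),(rect(x-6,x+6,a,b,h),5)]
    for cy in (-45,45): o.append((rect(x-6,x+6,cy-w/2,cy+w/2,h-9),5))
    return o
DOCK+=rest(55,48,24)+rest(-30,43,34)
DOCK+=[(box(-150,-100,-35,35,10,26),3),(circ(-125,0,46,22)+circ(-125,0,58,22),6),(circ(-125,0,58,22),7)]
def xf(P,p):
    P=np.array(P,float)/1000; c,s=np.cos(p[2]),np.sin(p[2])
    return np.c_[c*P[:,0]-s*P[:,1]+p[0], s*P[:,0]+c*P[:,1]+p[1], P[:,2]+(p[3] if len(p)>3 else 0)]
def render(c,model,p,roi):
    u,v,w,h=roi; L=np.zeros((h*S,w*S),np.uint8)
    for P,l in model:
        q=(w2p(c,xf(P,p))-[u,v]+0.5)*S-0.5
        cv2.fillConvexPoly(L,cv2.convexHull(np.round(q*16).astype(np.int32)),int(l),shift=4)
    return L
def cost(p,c,model,roi,full=False):
    u,v,w,h=roi; I=cv2.cvtColor(c['color'],cv2.COLOR_BGR2GRAY)[v:v+h,u:u+w].astype(float)
    L=render(c,model,p,roi); A=[]
    for l in range(max(m[1] for m in model)+1):
        m=cv2.resize((L==l).astype(np.float32),(w,h),interpolation=cv2.INTER_AREA)
        A.append(cv2.GaussianBlur(m,(0,0),.6).ravel())
    A=np.array(A).T; x=np.linalg.lstsq(A,I.ravel(),rcond=None)[0]; r=I.ravel()-A@x
    return np.mean(np.clip(np.abs(r),0,40)**2)
def fit(cs,model,p0,rois):
    f=lambda p:sum(cost(p,c,model,r) for c,r in zip(cs,rois))
    p0=np.array(p0,float); b=None
    for d in (.012,.004,.002):
        n=len(p0); D=np.diag([d,d,d*8]+[d]*(n-3))
        sim=np.vstack([p0]+[p0+D[i] for i in range(n)])
        b=minimize(f,p0,method='Nelder-Mead',options=dict(initial_simplex=sim,xatol=1e-4,fatol=1e-3)); p0=b.x
    return b.x,b.fun
def roi_of(c,model,p,m=8):
    q=np.vstack([w2p(c,xf(P,p)) for P,_ in model]); lo=np.floor(q.min(0)).astype(int)-m; hi=np.ceil(q.max(0)).astype(int)+m
    lo=np.maximum(lo,0); return lo[0],lo[1],min(hi[0],640)-lo[0],min(hi[1],400)-lo[1]
def overlay(c,model,p,fn,s=6):
    r=roi_of(c,model,p); u,v,w,h=r
    im=cv2.resize(c['color'][v:v+h,u:u+w],None,fx=s,fy=s,interpolation=cv2.INTER_CUBIC)
    for P,l in model:
        q=(w2p(c,xf(P,p))-[u,v]+.5)*s
        cv2.polylines(im,[cv2.convexHull(np.round(q).astype(np.int32))],True,(0,255,0),1)
    if fn: cv2.imwrite(fn,im)
    return im
E
python3 - <<'E'
from fit import *
t,s=load('top'),load('scene')
def ax(u0,v0,u1,v1,z,f):
    a=p2w(t,u0,v0,z)[:2];b=p2w(t,u1,v1,z)[:2];d=b-a;return [*(a+f*d),np.arctan2(d[1],d[0])]
ini={'A':(PIP,ax(241.5,252.5,217,217,.02,.46)),'B':(PIP,ax(406,233,451,225.5,.02,.46)),'D':(DOCK,ax(331,228,340,142,.02,.45))}
for k,(m,p0) in ini.items():
    print(k,'init',np.round(p0,4))
    for n,cs in (('top',[t]),('scene',[s]),('both',[t,s])):
        x,f=fit(cs,m,p0,[roi_of(c,m,p0) for c in cs]); print(k,n,np.round(x,4),round(f,1))
        if n=='both':
            np.save(k+'.npy',x)
            for nn,c in (('top',t),('scene',s)): overlay(c,m,x,f'pics/{k}_{nn}.png',5)
E
```

```text
A init [0.4294 0.345  0.6394]
A top [0.4245 0.3433 0.6244] 52.6
A scene [0.4271 0.3476 0.6163] 90.6
A both [0.4264 0.3468 0.613 ] 161.5
B init [ 0.4641 -0.3366 -1.3884]
B top [ 0.4674 -0.3363 -1.3959] 61.1
B scene [ 0.4703 -0.3334 -1.3743] 48.5
B both [ 0.469  -0.3348 -1.3848] 127.5
D init [ 0.6028 -0.0162 -0.0898]
D top [ 0.6227 -0.0162 -0.1048] 69.8
D scene [ 0.6242 -0.0129 -0.1019] 66.9
D both [ 0.6236 -0.0145 -0.1026] 145.6
```

Run:
```python
import cv2,numpy as np
I=[cv2.imread(f'pics/{k}_{n}.png') for n in ('top','scene') for k in 'ABD']
o=np.zeros((600,800,3),np.uint8)
for i,im in enumerate(I):
    f=min(266/im.shape[1],300/im.shape[0]); im=cv2.resize(im,None,fx=f,fy=f); y,x=(i//3)*300,(i%3)*266
    o[y:y+im.shape[0],x:x+im.shape[1]]=im
cv2.imwrite('pics/ov.png',o)
```

```text
(no output)
```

View pics/ov.png

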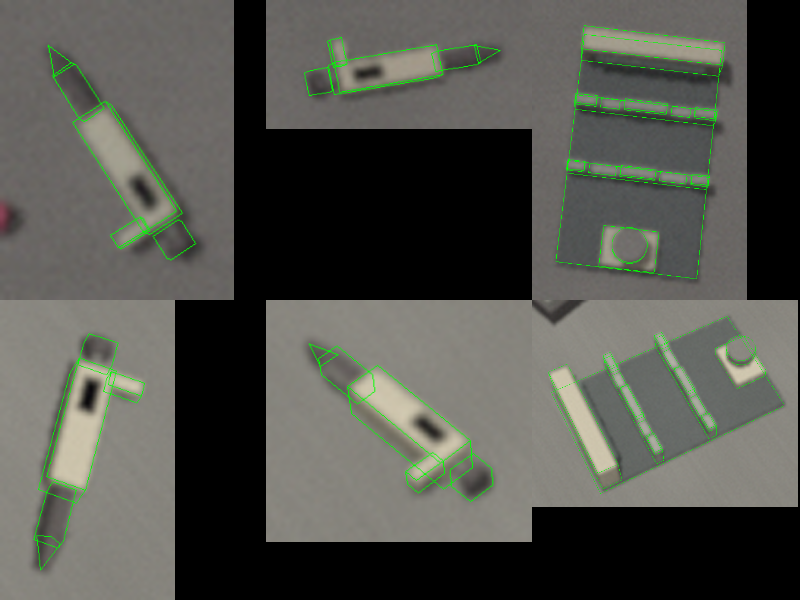

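Pipette overlays match in both cameras. The two white ones have a dark display and the hook on +y, so both lie display up. I'll send the left one (A) to slot_left and the right one (B) to slot_right. Next is a helper that works out the moves.

```bash
cat > plan.py <<'E'
from h import *
import sys
A=(0.4258,0.3455,0.620);B=(0.4689,-0.3349,-1.385);D=(0.6235,-0.0146,-0.1033)
def dk(x,y):
    c,s=np.cos(D[2]),np.sin(D[2]); return D[0]+c*x-s*y, D[1]+s*x+c*y
def plan(x,y,z,yaw=None,vmax=.036,wmax=6.5):
    """pipette-yaw convention: tool yaw = yaw+pi"""
    s=arm.get_state(); p=np.array(s['tool_pos']); a=s['eef_rot'][2]
    ty=a if yaw is None else yaw+np.pi
    dy=(ty-a+np.pi)%(2*np.pi)-np.pi; d=np.array([x,y,z])-p
    n=int(max(np.ceil(np.linalg.norm(d)/vmax),np.ceil(abs(np.degrees(dy))/wmax),1))
    print(f"t={s['t']:.2f} pos={np.round(p,4)} yaw={a%(2*np.pi)-np.pi:.4f} w={s['width']:.4f} F={np.round(s['force'],1)} d={np.round(d,4)} n={n}")
    rows=[]
    for i in range(n):
        w=a+dy*i/n; c,q=np.cos(w),np.sin(w); e=d/n
        rows.append([round(float(v),3) for v in ((c*e[0]+q*e[1])/.2,(q*e[0]-c*e[1])/.2,-e[2]/.2,-np.degrees(dy)/n/90)])
    for k in range(0,n,5): print(rows[k:k+5])
if __name__=='__main__': 
    a=[eval(v) for v in sys.argv[1:]]; plan(*a)
E
python3 plan.py A[0] A[1] .13 A[2]; python3 -c "
from plan import *
print(dk(0,.045),dk(0,-.045),dk(-.125,0))"
```

```text
t=0.10 pos=[0.1915 0.5942 0.2302] yaw=-0.3118 w=0.0853 F=[-0.2  0.5 -1.1] d=[ 0.2343 -0.2487 -0.1002] n=10
[[-0.15, -0.082, 0.05, -0.059], [-0.141, -0.096, 0.05, -0.059], [-0.132, -0.109, 0.05, -0.059], [-0.121, -0.12, 0.05, -0.059], [-0.109, -0.131, 0.05, -0.059]]
[[-0.097, -0.141, 0.05, -0.059], [-0.083, -0.149, 0.05, -0.059], [-0.069, -0.156, 0.05, -0.059], [-0.054, -0.162, 0.05, -0.059], [-0.039, -0.166, 0.05, -0.059]]
(np.float64(0.6281402371378095), np.float64(0.030160118401372588)) (np.float64(0.6188597628621906), np.float64(-0.05936011840137259)) (np.float64(0.4991663377739651), np.float64(-0.0017104523949736123))
```

Request:
{"name": "drive_tool", "arguments": {"steps": [[-0.15, -0.082, 0.05, -0.059], [-0.141, -0.096, 0.05, -0.059], [-0.132, -0.109, 0.05, -0.059], [-0.121, -0.12, 0.05, -0.059], [-0.109, -0.131, 0.05, -0.059]], "fingers": 0.6, "force": 40}}

```text
t: 0.52
tool_pos: [0.3092, 0.469, 0.1803]
eef_rot: [-3.141, -0.001, -2.985]
force: [0.6, 0.1, 0.3]
width: 0.0515
```

Request:
{"name": "drive_tool", "arguments": {"steps": [[-0.097, -0.141, 0.05, -0.059], [-0.083, -0.149, 0.05, -0.059], [-0.069, -0.156, 0.05, -0.059], [-0.054, -0.162, 0.05, -0.059], [-0.039, -0.166, 0.05, -0.059]]}}

```text
t: 0.93
tool_pos: [0.426, 0.3444, 0.1304]
eef_rot: [3.142, -0.001, -2.522]
force: [0.3, -0.1, 0.1]
width: 0.0513
```

Request:
{"name": "drive_tool", "arguments": {"steps": [[0, 0, 0, 0], [0, 0, 0, 0], [0, 0, 0, 0]]}}

```text
t: 1.18
tool_pos: [0.4252, 0.346, 0.131]
eef_rot: [3.141, -0.001, -2.529]
force: [-0.6, 1.2, -0.5]
width: 0.0509
```

```bash
python3 plan.py A[0] A[1] .03 A[2] .025
python3 - <<'E'
from h import *
o=[]
for n in('top','scene'):
    c=snap(n); u,v=w2p(c,[.4258,.3455,.08])[0].astype(int); v=max(v,40)
    o.append(cv2.resize(c['color'][v-40:v+40,u-40:u+40],(400,400),interpolation=cv2.INTER_CUBIC))
cv2.imwrite('pics/g1.png',np.hstack(o))
E
```

```text
t=1.18 pos=[0.4252 0.346  0.131 ] yaw=0.6131 w=0.0509 F=[-0.6  1.2 -0.5] d=[ 0.0006 -0.0005 -0.101 ] n=5
[[-0.0, -0.001, 0.101, -0.001], [-0.0, -0.001, 0.101, -0.001], [-0.0, -0.001, 0.101, -0.001], [-0.0, -0.001, 0.101, -0.001], [-0.0, -0.001, 0.101, -0.001]]
```

View pics/g1.png

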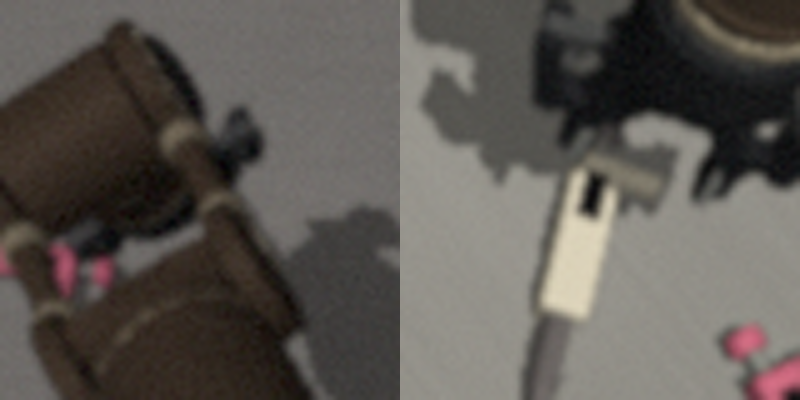

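The fingers straddle the handle of A (scene crop around 600,200) and the pink one is clear. Descending.

Request:
{"name": "drive_tool", "arguments": {"steps": [[0, -0.001, 0.1, -0.001], [0, -0.001, 0.1, -0.001], [0, -0.001, 0.1, -0.001], [0, 0, 0.1, 0], [0, 0, 0.1, 0]]}}

```text
t: 1.7
tool_pos: [0.4253, 0.3471, 0.0311]
eef_rot: [3.141, 0.002, -2.52]
force: [0.2, 0.4, -0.3]
width: 0.0511
```

Request:
{"name": "drive_tool", "arguments": {"steps": [[0, 0, 0.05, 0], [0, 0, 0.04, 0], [0, 0, 0.03, 0], [0, 0, 0.015, 0], [0, 0, 0, 0]]}}

```text
t: 2.12
tool_pos: [0.4259, 0.3458, 0.0043]
eef_rot: [-3.142, 0.0, -2.522]
force: [-0.1, 0.0, 0.3]
width: 0.0515
```

```bash
python3 plan.py A[0] A[1] .0035 A[2]
```

```text
t=2.12 pos=[0.4259 0.3458 0.0043] yaw=0.6201 w=0.0515 F=[-0.1  0.   0.3] d=[-0.0001 -0.0003 -0.0008] n=1
[[0.001, -0.001, 0.004, 0.0]]
```

Request:
{"name": "drive_tool", "arguments": {"steps": [[0, 0, 0, 0], [0, 0, 0, 0], [0, 0, 0, 0], [0, 0, 0, 0], [0, 0, 0, 0]], "fingers": 0, "force": 30}}

```text
t: 2.53
tool_pos: [0.4268, 0.3461, 0.0053]
eef_rot: [-3.142, 0.002, -2.522]
force: [-0.2, 0.2, 4.9]
width: 0.025
```

Request:
{"name": "drive_tool", "arguments": {"steps": [[0, 0, 0, 0], [0, 0, 0, 0], [0, 0, -0.01, 0], [0, 0, -0.03, 0], [0, 0, -0.05, 0]]}}

```text
t: 2.95
tool_pos: [0.4242, 0.3443, 0.0212]
eef_rot: [3.142, -0.004, -2.522]
force: [0.2, -0.4, -1.1]
width: 0.0256
```

Request:
{"name": "drive_tool", "arguments": {"steps": [[0, 0, -0.1, 0], [0, 0, -0.1, 0], [0, 0, -0.1, 0], [0, 0, -0.1, 0], [0, 0, 0, 0]]}}

```text
t: 3.37
tool_pos: [0.4286, 0.3475, 0.107]
eef_rot: [-3.141, 0.008, -2.522]
force: [0.9, 1.2, -0.7]
width: 0.0255
```

```bash
python3 plan.py "*dk(0,.045)" .11 D[2] 2>/dev/null || python3 - <<'E'
from plan import *
plan(*dk(0,.045),.11,D[2])
s=snap('scene');u,v=w2p(s,arm.get_state()['tool_pos'])[0].astype(int)
cv2.imwrite('pics/g2.png',cv2.resize(s['color'][v-50:v+60,u-60:u+60],None,fx=5,fy=5,interpolation=cv2.INTER_CUBIC))
E
```

```text
t=3.37 pos=[0.4286 0.3475 0.107 ] yaw=0.6197 w=0.0255 F=[ 0.9  1.2 -0.7] d=[ 0.1995 -0.3173  0.003 ] n=11
[[0.01, -0.17, -0.001, 0.042], [-0.001, -0.17, -0.001, 0.042], [-0.012, -0.17, -0.001, 0.042], [-0.024, -0.169, -0.001, 0.042], [-0.035, -0.167, -0.001, 0.042]]
[[-0.045, -0.164, -0.001, 0.042], [-0.056, -0.161, -0.001, 0.042], [-0.067, -0.157, -0.001, 0.042], [-0.077, -0.152, -0.001, 0.042], [-0.087, -0.147, -0.001, 0.042]]
[[-0.096, -0.141, -0.001, 0.042]]
```

View pics/g2.png

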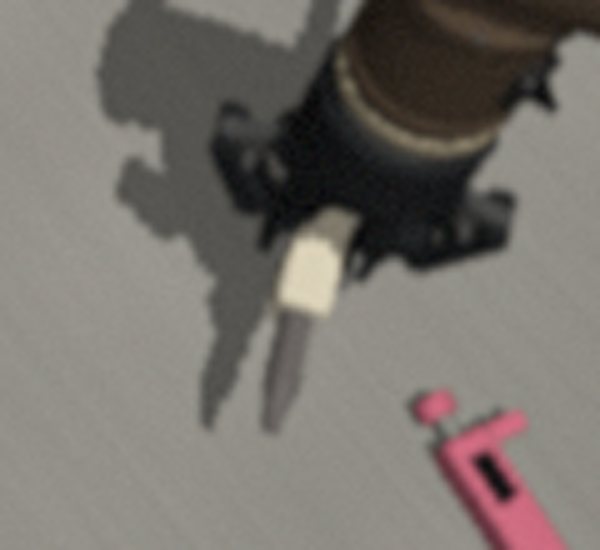

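Request:
{"name": "drive_tool", "arguments": {"steps": [[0.01, -0.17, 0, 0.042], [-0.001, -0.17, 0, 0.042], [-0.012, -0.17, 0, 0.042], [-0.024, -0.169, 0, 0.042], [-0.035, -0.167, 0, 0.042]]}}

```text
t: 3.83
tool_pos: [0.5156, 0.1995, 0.1007]
eef_rot: [3.142, -0.003, -2.855]
force: [-0.1, 0.2, -2.1]
width: 0.0256
```

Request:
{"name": "drive_tool", "arguments": {"steps": [[-0.045, -0.164, 0, 0.042], [-0.056, -0.161, 0, 0.042], [-0.067, -0.157, 0, 0.042], [-0.077, -0.152, 0, 0.042], [-0.087, -0.147, 0, 0.042]]}}

```text
t: 4.25
tool_pos: [0.6061, 0.0551, 0.1004]
eef_rot: [-3.141, -0.003, 3.098]
force: [0.5, 0.6, -2.3]
width: 0.025
```

Request:
{"name": "drive_tool", "arguments": {"steps": [[-0.06, -0.09, 0, 0.042], [-0.036, -0.05, 0, 0], [0, 0, 0, 0], [0, 0, 0, 0], [0, 0, 0, 0]]}}

```text
t: 4.67
tool_pos: [0.6227, 0.0288, 0.1012]
eef_rot: [3.141, -0.003, 3.037]
force: [-0.8, 0.9, -1.0]
width: 0.0255
```

Run:
```python
from plan import *
from fit import *
plan(*dk(0,.045),.06,D[2],.025)
st=arm.get_state(); p=st['tool_pos']; 
t,s=snap('top'),snap('scene')
q=[p[0],p[1],st['eef_rot'][2]-np.pi,p[2]-.0045]
cv2.imwrite('pics/p1.png',cv2.resize(np.hstack([cv2.resize(overlay(c,PIP,q,None,6),(400,500)) for c in (t,s)]),(800,500)))
q0=np.array(q)
x,f=fit([s],PIP,q0,[roi_of(s,PIP,q0,3)]);print(q0,x,f)
```

```text
t=4.67 pos=[0.6227 0.0288 0.1012] yaw=-0.1044 w=0.0255 F=[-0.8  0.9 -1. ] d=[ 0.0055  0.0013 -0.0412] n=2
[[-0.013, 0.005, 0.103, -0.0], [-0.013, 0.005, 0.103, -0.0]]
[ 0.62267818  0.02882639 -0.10437543  0.09674442] [0.63254127 0.03701217 0.16980003 0.06289203] 718.8227870910287
```

View pics/p1.png

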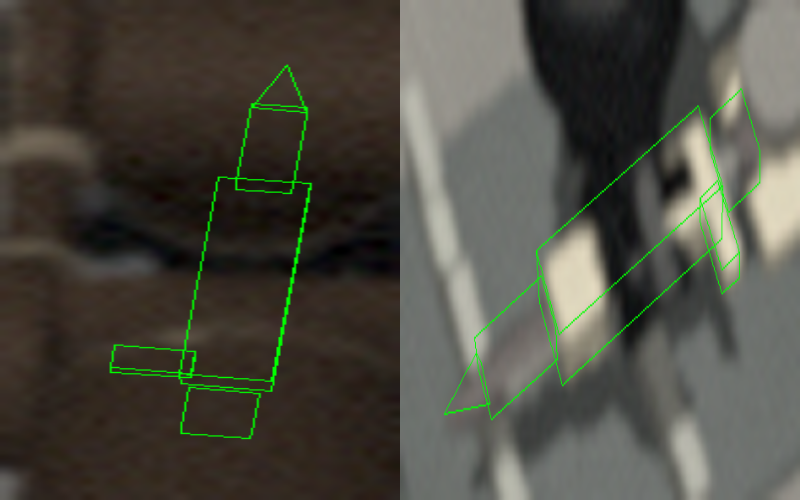

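Request:
{"name": "drive_tool", "arguments": {"steps": [[-0.014, 0.004, 0.08, 0], [-0.012, 0.003, 0.08, 0], [0, 0, 0.06, 0], [0, 0, 0, 0], [0, 0, 0, 0]]}}

```text
t: 5.18
tool_pos: [0.6281, 0.0292, 0.0572]
eef_rot: [-3.141, -0.003, 3.037]
force: [0.5, 0.1, -0.5]
width: 0.025
```

```bash
cat > look.py <<'E'
from plan import *
from fit import *
import sys
def look(fn,yslot,off=.0045):
    st=arm.get_state(); p=st['tool_pos']; plan(*dk(0,yslot),.0385,D[2],.004)
    s=snap('scene')
    q=[p[0],p[1],st['eef_rot'][2]-np.pi,p[2]-off]
    u,v,w,h=roi_of(s,PIP,q,10); k=8
    im=cv2.resize(s['color'][v:v+h,u:u+w],None,fx=k,fy=k,interpolation=cv2.INTER_CUBIC)
    # scene-camera dock estimate offset applied so overlay is in that camera's frame
    b=[.0014,.0018,0]
    for P,_ in DOCK[4:-3]:
        Q=(w2p(s,xf(P,np.array(D)+b))-[u,v]+.5)*k; cv2.polylines(im,[cv2.convexHull(np.round(Q).astype(np.int32))],True,(255,255,0),1)
    for P,_ in PIP:
        Q=(w2p(s,xf(P,np.array(q)+b+[0]))-[u,v]+.5)*k; cv2.polylines(im,[cv2.convexHull(np.round(Q).astype(np.int32))],True,(0,255,0),1)
    f=min(1,800/im.shape[1],600/im.shape[0]); cv2.imwrite(fn,cv2.resize(im,None,fx=f,fy=f))
look(sys.argv[1],float(sys.argv[2]),float(sys.argv[3]))
E
python3 look.py pics/p2.png .045 .0045
```

```text
t=5.18 pos=[0.6281 0.0292 0.0572] yaw=-0.1048 w=0.0250 F=[ 0.5  0.1 -0.5] d=[ 0.      0.001  -0.0187] n=5
[[0.0, 0.001, 0.019, -0.0], [0.0, 0.001, 0.019, -0.0], [0.0, 0.001, 0.019, -0.0], [0.0, 0.001, 0.019, -0.0], [0.0, 0.001, 0.019, -0.0]]Traceback (most recent call last):
  File "look.py", line 17, in <module>
    look(sys.argv[1],float(sys.argv[2]),float(sys.argv[3]))
    ~~~~^^^^^^^^^^^^^^^^^^^^^^^^^^^^^^^^^^^^^^^^^^^^^^^^^^^
  File "look.py", line 15, in look
    Q=(w2p(s,xf(P,np.array(q)+b+[0]))-[u,v]+.5)*k; cv2.polylines(im,[cv2.convexHull(np.round(Q).astype(np.int32))],True,(0,255,0),1)
                  ~~~~~~~~~~~^~
ValueError: operands could not be broadcast together with shapes (4,) (3,)
```

```bash
sed -i 's/np.array(q)+b+\[0\]/np.array(q)+(b+[0])/' look.py
python3 look.py pics/p2.png .045 .0045
```

```text
t=5.23 pos=[0.6293 0.029  0.0582] yaw=-0.1051 w=0.0255 F=[ 1.  -0.6 -0.5] d=[-0.0011  0.0012 -0.0197] n=5
[[0.001, 0.001, 0.02, -0.0], [0.001, 0.001, 0.02, -0.0], [0.001, 0.001, 0.02, -0.0], [0.001, 0.001, 0.02, -0.0], [0.001, 0.001, 0.02, -0.0]]
```

View pics/p2.png

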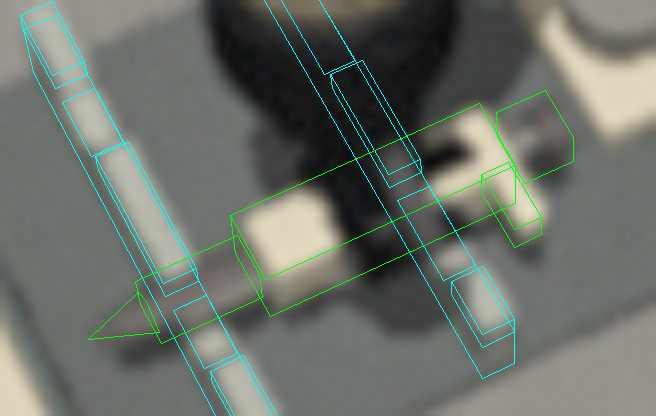

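The pipette lines up with both notches, shaft at (210,290) and handle at (420,210). Lowering slowly.

Request:
{"name": "drive_tool", "arguments": {"steps": [[0, 0.004, 0.02, 0], [0, 0, 0.02, 0], [0, 0, 0.02, 0], [0, 0, 0.01, 0], [0, 0, 0, 0]]}}

```text
t: 5.7
tool_pos: [0.6291, 0.0291, 0.0435]
eef_rot: [-3.141, -0.001, 3.035]
force: [0.6, 0.2, -1.6]
width: 0.025
```

Request:
{"name": "drive_tool", "arguments": {"steps": [[0, 0, 0.007, 0], [0, 0, 0.007, 0], [0, 0, 0.005, 0], [0, 0, 0, 0], [0, 0, 0, 0]]}}

```text
t: 6.12
tool_pos: [0.6297, 0.0292, 0.0404]
eef_rot: [-3.142, -0.0, 3.036]
force: [-0.7, -0.5, -0.6]
width: 0.0255
```

Request:
{"name": "drive_tool", "arguments": {"steps": [[0, 0, 0.004, 0], [0, 0, 0.003, 0], [0, 0, 0, 0], [0, 0, 0, 0]]}}

```text
t: 6.45
tool_pos: [0.6299, 0.0292, 0.0393]
eef_rot: [3.142, 0.0, 3.036]
force: [-1.0, -0.7, 0.4]
width: 0.0254
```

```bash
python3 look.py pics/p3.png .045 .0045
```

```text
t=6.45 pos=[0.6299 0.0292 0.0393] yaw=-0.1060 w=0.0254 F=[-1.  -0.7  0.4] d=[-0.0018  0.001  -0.0008] n=1
[[0.009, 0.004, 0.004, -0.002]]
```

View pics/p3.png

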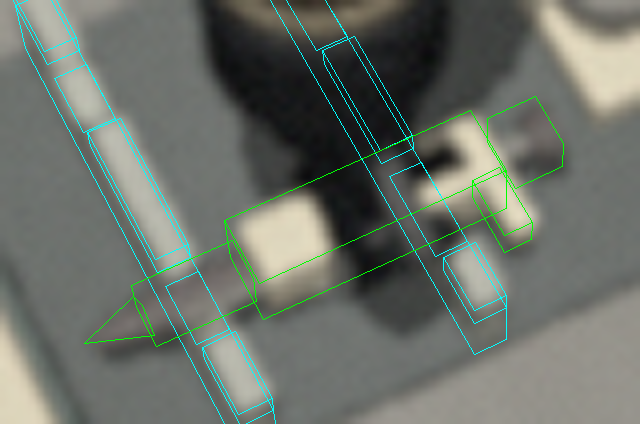

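Request:
{"name": "drive_tool", "arguments": {"steps": [[0.003, 0.003, 0.004, 0], [0, 0, 0.002, 0], [0, 0, 0, 0], [0, 0, 0, 0]]}}

```text
t: 6.83
tool_pos: [0.63, 0.0292, 0.0393]
eef_rot: [-3.141, 0.001, 3.036]
force: [-1.7, -2.0, 5.1]
width: 0.0253
```

Request:
{"name": "drive_tool", "arguments": {"steps": [[0, 0, 0.003, 0], [0, 0, 0, 0], [0, 0, 0, 0]]}}

```text
t: 7.08
tool_pos: [0.63, 0.0292, 0.0393]
eef_rot: [-3.141, 0.001, 3.036]
force: [-2.6, -1.9, 8.6]
width: 0.0254
```

Seated: contact at z 0.0393 with 5–9 N. I'll relieve the load and release.

Request:
{"name": "drive_tool", "arguments": {"steps": [[0, -0.003, -0.005, 0], [0, 0, 0, 0], [0, 0, 0, 0]]}}

```text
t: 7.33
tool_pos: [0.6299, 0.0291, 0.0393]
eef_rot: [-3.142, 0.001, 3.036]
force: [-1.3, -1.0, 6.1]
width: 0.0252
```

Request:
{"name": "drive_tool", "arguments": {"steps": [[0, 0, 0, 0], [0, 0, 0, 0], [0, 0, 0, 0], [0, 0, 0, 0]], "fingers": 0.55}}

```text
t: 7.67
tool_pos: [0.6287, 0.0294, 0.0376]
eef_rot: [-3.142, -0.001, 3.036]
force: [-0.1, -0.1, -0.4]
width: 0.0469
```

Request:
{"name": "drive_tool", "arguments": {"steps": [[0, 0, -0.03, 0], [0, 0, -0.08, 0], [0, 0, -0.15, 0], [0, 0, -0.15, 0], [0, 0, -0.1, 0]]}}

```text
t: 8.08
tool_pos: [0.6304, 0.0293, 0.1433]
eef_rot: [3.141, 0.003, 3.036]
force: [1.4, -0.7, 0.5]
width: 0.0471
```

Run:
```python
from plan import *
plan(B[0],B[1],.11,B[2])
```

```text
t=8.08 pos=[0.6304 0.0293 0.1433] yaw=-0.1060 w=0.0471 F=[ 1.4 -0.7  0.5] d=[-0.1615 -0.3642 -0.0333] n=12
[[0.051, -0.158, 0.014, 0.068], [0.034, -0.163, 0.014, 0.068], [0.016, -0.165, 0.014, 0.068], [-0.001, -0.166, 0.014, 0.068], [-0.019, -0.165, 0.014, 0.068]]
[[-0.036, -0.162, 0.014, 0.068], [-0.053, -0.157, 0.014, 0.068], [-0.07, -0.151, 0.014, 0.068], [-0.086, -0.142, 0.014, 0.068], [-0.1, -0.132, 0.014, 0.068]]
[[-0.114, -0.121, 0.014, 0.068], [-0.126, -0.108, 0.014, 0.068]]
```

Request:
{"name": "drive_tool", "arguments": {"steps": [[0.051, -0.158, 0.014, 0.068], [0.034, -0.163, 0.014, 0.068], [0.016, -0.165, 0.014, 0.068], [-0.001, -0.166, 0.014, 0.068], [-0.019, -0.165, 0.014, 0.068]]}}

```text
t: 8.5
tool_pos: [0.561, -0.1236, 0.1267]
eef_rot: [3.141, 0.001, 2.497]
force: [-0.5, 0.1, 0.1]
width: 0.0468
```

Request:
{"name": "drive_tool", "arguments": {"steps": [[-0.036, -0.162, 0.014, 0.068], [-0.053, -0.157, 0.014, 0.068], [-0.07, -0.151, 0.014, 0.068], [-0.086, -0.142, 0.014, 0.068], [-0.1, -0.132, 0.014, 0.068]]}}

```text
t: 8.92
tool_pos: [0.4934, -0.2755, 0.1126]
eef_rot: [3.141, 0.001, 1.962]
force: [0.8, 0.6, 0.2]
width: 0.0468
```

Request:
{"name": "drive_tool", "arguments": {"steps": [[-0.114, -0.121, 0.014, 0.068], [-0.126, -0.108, 0.014, 0.068], [0, 0, 0, 0], [0, 0, 0, 0], [0, 0, 0, 0]]}}

```text
t: 9.33
tool_pos: [0.4671, -0.3345, 0.1068]
eef_rot: [3.141, -0.001, 1.754]
force: [0.4, 0.6, -0.3]
width: 0.0473
```

Run:
```python
from plan import *
from fit import *
plan(B[0],B[1],.03,B[2],.02)
o=[]
t,s=snap('top'),snap('scene')
for m,p in ((PIP,B),):
    o.append(cv2.resize(overlay(s,m,list(B),None,6),(400,400)))
L=[*dk(0,.045),D[2],.034]
for c in (t,s):
    x,f=fit([c],PIP,L,[roi_of(c,PIP,L,4)]); print(np.round(L,4),np.round(x,4),f)
o=[cv2.resize(overlay(c,PIP,p,None,6),(266,300)) for p,c in ((L,t),(L,s),(list(B),s))]
cv2.imwrite('pics/p4.png',np.hstack(o))
```

```text
t=9.33 pos=[ 0.4671 -0.3345  0.1068] yaw=-1.3878 w=0.0473 F=[ 0.4  0.6 -0.3] d=[ 0.0018 -0.0004 -0.0768] n=4
[[-0.001, 0.002, 0.096, -0.0], [-0.001, 0.002, 0.096, -0.0], [-0.001, 0.002, 0.096, -0.0], [-0.001, 0.002, 0.096, -0.0]]
[ 0.6281  0.0302 -0.1033  0.034 ] [ 0.6258  0.03   -0.1066  0.0385] 379.0341524612405
[ 0.6281  0.0302 -0.1033  0.034 ] [ 0.6294  0.0338 -0.0985  0.0346] 336.19816441550375
```

View pics/p4.png

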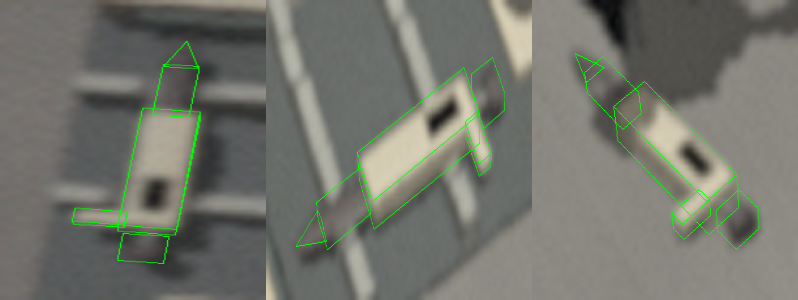

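A sits in the left cradle in both views: the fits give x within 1 mm, y about +2 mm and z about 0.035. Now grasping B.

Request:
{"name": "drive_tool", "arguments": {"steps": [[0, 0.005, 0.1, 0], [0, 0.003, 0.1, 0], [0, 0, 0.1, 0], [0, 0, 0.09, 0], [0, 0, 0.05, 0]]}}

```text
t: 9.85
tool_pos: [0.4682, -0.332, 0.0166]
eef_rot: [-3.14, -0.003, 1.757]
force: [-0.8, -0.4, -0.6]
width: 0.047
```

Request:
{"name": "drive_tool", "arguments": {"steps": [[0, 0, 0.04, 0], [0, 0, 0.02, 0], [0, 0, 0.01, 0], [0, 0, 0, 0], [0, 0, 0, 0]]}}

```text
t: 10.27
tool_pos: [0.4694, -0.3349, 0.0055]
eef_rot: [3.141, 0.001, 1.754]
force: [0.1, -0.6, -0.2]
width: 0.0469
```

```bash
python3 plan.py B[0] B[1] .004 B[2]
```

```text
t=10.27 pos=[ 0.4694 -0.3349  0.0055] yaw=-1.3876 w=0.0469 F=[ 0.1 -0.6 -0.2] d=[-0.0005  0.     -0.0015] n=1
[[0.001, -0.002, 0.008, -0.002]]
```

Request:
{"name": "drive_tool", "arguments": {"steps": [[0, 0, 0.005, 0], [0, 0, 0, 0], [0, 0, 0, 0], [0, 0, 0, 0], [0, 0, 0, 0]], "fingers": 0}}

```text
t: 10.68
tool_pos: [0.4693, -0.3351, 0.0045]
eef_rot: [3.14, 0.001, 1.754]
force: [0.0, 0.6, 3.8]
width: 0.0251
```

Request:
{"name": "drive_tool", "arguments": {"steps": [[0, 0, 0, 0], [0, 0, 0, 0], [0, 0, -0.01, 0], [0, 0, -0.03, 0], [0, 0, -0.05, 0]]}}

```text
t: 11.1
tool_pos: [0.4669, -0.333, 0.0203]
eef_rot: [-3.139, -0.004, 1.754]
force: [-0.7, 0.2, -2.6]
width: 0.0251
```

Request:
{"name": "drive_tool", "arguments": {"steps": [[0, 0, -0.1, 0], [0, 0, -0.1, 0], [0, 0, -0.1, 0], [0, 0, -0.1, 0], [0, 0, 0, 0]]}}

```text
t: 11.52
tool_pos: [0.4713, -0.3366, 0.1065]
eef_rot: [3.136, 0.007, 1.754]
force: [1.3, -0.3, -1.6]
width: 0.0253
```

Run:
```python
from plan import *
plan(*dk(0,-.045),.108,D[2],.034)
```

```text
t=11.52 pos=[ 0.4713 -0.3366  0.1065] yaw=-1.3877 w=0.0253 F=[ 1.3 -0.3 -1.6] d=[0.1475 0.2773 0.0015] n=12
[[0.102, 0.081, -0.001, -0.068], [0.093, 0.092, -0.001, -0.068], [0.083, 0.101, -0.001, -0.068], [0.071, 0.11, -0.001, -0.068], [0.059, 0.117, -0.001, -0.068]]
[[0.047, 0.122, -0.001, -0.068], [0.033, 0.127, -0.001, -0.068], [0.019, 0.129, -0.001, -0.068], [0.006, 0.131, -0.001, -0.068], [-0.008, 0.131, -0.001, -0.068]]
[[-0.022, 0.129, -0.001, -0.068], [-0.036, 0.126, -0.001, -0.068]]
```

Request:
{"name": "drive_tool", "arguments": {"steps": [[0.102, 0.081, 0, -0.068], [0.093, 0.092, 0, -0.068], [0.083, 0.101, 0, -0.068], [0.071, 0.11, 0, -0.068], [0.059, 0.117, 0, -0.068]]}}

```text
t: 11.93
tool_pos: [0.5297, -0.2177, 0.1006]
eef_rot: [-3.141, -0.002, 2.293]
force: [1.1, 0.0, -1.7]
width: 0.0255
```

Request:
{"name": "drive_tool", "arguments": {"steps": [[0.047, 0.122, 0, -0.068], [0.033, 0.127, 0, -0.068], [0.019, 0.129, 0, -0.068], [0.006, 0.131, 0, -0.068], [-0.008, 0.131, 0, -0.068]]}}

```text
t: 12.35
tool_pos: [0.5913, -0.1021, 0.1004]
eef_rot: [-3.141, -0.002, 2.827]
force: [0.5, -0.4, -0.9]
width: 0.0255
```

Request:
{"name": "drive_tool", "arguments": {"steps": [[-0.022, 0.129, 0, -0.068], [-0.036, 0.126, 0, -0.068], [0, 0, 0, 0], [0, 0, 0, 0], [0, 0, 0, 0]]}}

```text
t: 12.77
tool_pos: [0.6154, -0.0574, 0.1006]
eef_rot: [-3.141, -0.002, 3.035]
force: [-0.2, -0.3, -1.0]
width: 0.0255
```

```bash
python3 look.py pics/p5.png -.045 .0048
```

```text
t=12.77 pos=[ 0.6154 -0.0574  0.1006] yaw=-0.1062 w=0.0255 F=[-0.2 -0.3 -1. ] d=[ 0.0035 -0.002  -0.0621] n=16
[[-0.001, -0.001, 0.019, -0.0], [-0.001, -0.001, 0.019, -0.0], [-0.001, -0.001, 0.019, -0.0], [-0.001, -0.001, 0.019, -0.0], [-0.001, -0.001, 0.019, -0.0]]
[[-0.001, -0.001, 0.019, -0.0], [-0.001, -0.001, 0.019, -0.0], [-0.001, -0.001, 0.019, -0.0], [-0.001, -0.001, 0.019, -0.0], [-0.001, -0.001, 0.019, -0.0]]
[[-0.001, -0.001, 0.019, -0.0], [-0.001, -0.001, 0.019, -0.0], [-0.001, -0.001, 0.019, -0.0], [-0.001, -0.001, 0.019, -0.0], [-0.001, -0.001, 0.019, -0.0]]
[[-0.001, -0.001, 0.019, -0.0]]
```

View pics/p5.png

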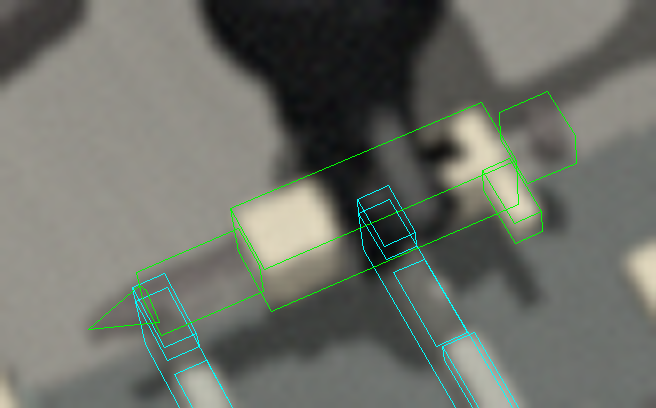

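Request:
{"name": "drive_tool", "arguments": {"steps": [[-0.008, -0.005, 0.08, 0], [-0.008, -0.004, 0.08, 0], [0, 0, 0.06, 0], [0, 0, 0, 0], [0, 0, 0, 0]]}}

```text
t: 13.23
tool_pos: [0.6179, -0.0601, 0.0564]
eef_rot: [3.141, -0.003, 3.034]
force: [0.6, -0.4, -1.6]
width: 0.0255
```

```bash
python3 look.py pics/p6.png -.045 .0048
```

```text
t=13.23 pos=[ 0.6179 -0.0601  0.0564] yaw=-0.1075 w=0.0255 F=[ 0.6 -0.4 -1.6] d=[ 0.0009  0.0007 -0.0179] n=5
[[-0.001, 0.001, 0.018, -0.001], [-0.001, 0.001, 0.018, -0.001], [-0.001, 0.001, 0.018, -0.001], [-0.001, 0.001, 0.018, -0.001], [-0.001, 0.001, 0.018, -0.001]]
```

View pics/p6.png

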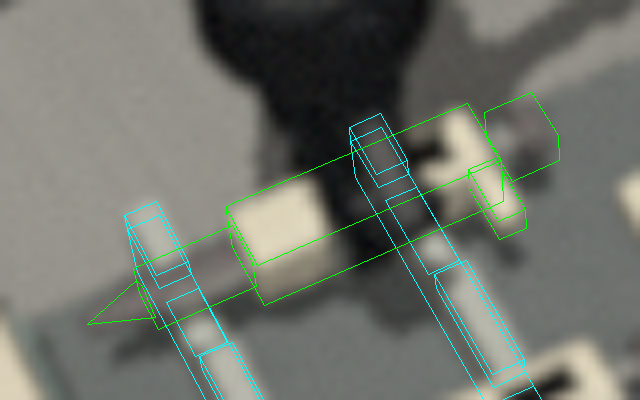

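The same geometry as for A, with the shaft over its notch at (200,310). Lowering slowly.

Request:
{"name": "drive_tool", "arguments": {"steps": [[-0.003, 0.003, 0.02, -0.001], [0, 0, 0.02, -0.001], [0, 0, 0.017, 0], [0, 0, 0.008, 0], [0, 0, 0, 0]]}}

```text
t: 13.7
tool_pos: [0.6197, -0.0588, 0.0442]
eef_rot: [3.142, -0.001, 3.039]
force: [0.2, 0.0, -1.8]
width: 0.0255
```

Request:
{"name": "drive_tool", "arguments": {"steps": [[0, 0, 0.007, 0], [0, 0, 0.006, 0], [0, 0, 0.004, 0], [0, 0, 0, 0], [0, 0, 0, 0]]}}

```text
t: 14.12
tool_pos: [0.6201, -0.0589, 0.0412]
eef_rot: [-3.142, -0.0, 3.039]
force: [0.0, -0.2, -0.5]
width: 0.0255
```

Request:
{"name": "drive_tool", "arguments": {"steps": [[0, 0, 0.004, 0], [0, 0, 0, 0], [0, 0, 0, 0]]}}

```text
t: 14.37
tool_pos: [0.6201, -0.0589, 0.0405]
eef_rot: [-3.142, -0.0, 3.039]
force: [-0.8, -0.2, -2.7]
width: 0.0254
```

Request:
{"name": "drive_tool", "arguments": {"steps": [[0, 0, 0.004, 0], [0, 0, 0.002, 0], [0, 0, 0, 0], [0, 0, 0, 0]]}}

```text
t: 14.7
tool_pos: [0.62, -0.0589, 0.0392]
eef_rot: [3.142, -0.0, 3.039]
force: [-0.0, -0.1, -1.6]
width: 0.0252
```

Request:
{"name": "drive_tool", "arguments": {"steps": [[0, 0, 0.003, 0], [0, 0, 0.001, 0], [0, 0, 0, 0], [0, 0, 0, 0]]}}

```text
t: 15.03
tool_pos: [0.6202, -0.059, 0.0385]
eef_rot: [-3.142, 0.0, 3.039]
force: [-0.1, 0.3, -1.3]
width: 0.0259
```

Request:
{"name": "drive_tool", "arguments": {"steps": [[0, 0, 0.003, 0], [0, 0, 0, 0], [0, 0, 0, 0]]}}

```text
t: 15.28
tool_pos: [0.6202, -0.059, 0.0385]
eef_rot: [-3.142, 0.0, 3.039]
force: [-2.2, 1.1, 4.7]
width: 0.0254
```

Request:
{"name": "drive_tool", "arguments": {"steps": [[0, 0, 0.003, 0], [0, 0, 0, 0], [0, 0, 0, 0]]}}

```text
t: 15.53
tool_pos: [0.6202, -0.059, 0.0385]
eef_rot: [-3.142, -0.0, 3.039]
force: [-3.6, 0.4, 8.2]
width: 0.0252
```

Contact at z 0.0385, and B was grasped at 0.0045, so its underside is at 0.034 and it is seated. Release.

Request:
{"name": "drive_tool", "arguments": {"steps": [[0, 0, -0.005, 0], [0, 0, 0, 0], [0, 0, 0, 0]]}}

```text
t: 15.78
tool_pos: [0.6204, -0.059, 0.0385]
eef_rot: [-3.142, 0.001, 3.039]
force: [-1.4, 0.2, 3.7]
width: 0.0253
```

Request:
{"name": "drive_tool", "arguments": {"steps": [[0, 0, 0, 0], [0, 0, 0, 0], [0, 0, 0, 0], [0, 0, 0, 0]], "fingers": 0.55}}

```text
t: 16.12
tool_pos: [0.6199, -0.0589, 0.0379]
eef_rot: [3.142, -0.0, 3.039]
force: [-0.3, -0.2, -0.6]
width: 0.047
```

Request:
{"name": "drive_tool", "arguments": {"steps": [[0, 0, -0.03, 0], [0, 0, -0.08, 0], [0, 0, -0.15, 0], [0, 0, -0.15, 0], [0, 0, -0.1, 0]]}}

```text
t: 16.53
tool_pos: [0.6214, -0.0592, 0.1434]
eef_rot: [-3.141, 0.003, 3.039]
force: [0.6, -0.0, 1.2]
width: 0.0469
```

Run:
```python
from plan import *
plan(*dk(-.125,0),.12)
```

```text
t=16.53 pos=[ 0.6214 -0.0592  0.1434] yaw=-0.1029 w=0.0469 F=[ 0.6 -0.   1.2] d=[-0.1223  0.0574 -0.0234] n=4
[[0.159, 0.056, 0.029, -0.0], [0.159, 0.056, 0.029, -0.0], [0.159, 0.056, 0.029, -0.0], [0.159, 0.056, 0.029, -0.0]]
```

Request:
{"name": "drive_tool", "arguments": {"steps": [[0.159, 0.056, 0.029, 0], [0.159, 0.056, 0.029, 0], [0.159, 0.056, 0.029, 0], [0.159, 0.056, 0.029, 0], [0, 0, 0, 0]], "fingers": 0}}

```text
t: 16.95
tool_pos: [0.4881, 0.0012, 0.1137]
eef_rot: [3.141, -0.014, 3.04]
force: [-1.0, 0.1, -1.0]
width: -0.0001
```

Run:
```python
from plan import *
from fit import *
plan(*dk(-.125,0),.075,None,.02)
t,s=snap('top'),snap('scene')
for nm,yy in (('A',.045),('B',-.045)):
  L=[*dk(0,yy),D[2],.034]
  for c in (t,s):
    x,f=fit([c],PIP,L,[roi_of(c,PIP,L,4)]); print(nm,np.round(L,4),np.round(x,4),f)
u,v=w2p(s,[D[0],D[1],.04])[0].astype(int)
cv2.imwrite('pics/p7.png',cv2.resize(s['color'][v-65:v+65,u-75:u+85],None,fx=4.6,fy=4.6,interpolation=cv2.INTER_CUBIC))
```

```text
t=16.95 pos=[0.4881 0.0012 0.1137] yaw=-0.1015 w=-0.0001 F=[-1.   0.1 -1. ] d=[ 0.011  -0.0029 -0.0387] n=3
[[-0.019, -0.003, 0.065, -0.0], [-0.019, -0.003, 0.065, -0.0], [-0.019, -0.003, 0.065, -0.0]]
A [ 0.6281  0.0302 -0.1033  0.034 ] [ 0.6485  0.0269 -0.1549  0.0389] 643.0668056324693
A [ 0.6281  0.0302 -0.1033  0.034 ] [ 0.6291  0.0336 -0.1017  0.0339] 371.2765460994136
B [ 0.6189 -0.0594 -0.1033  0.034 ] [ 0.6545 -0.0617 -0.0952  0.0312] 466.1982472642662
B [ 0.6189 -0.0594 -0.1033  0.034 ] [ 0.6271 -0.0476 -0.091   0.0449] 417.0616530583507
```

View pics/p7.png

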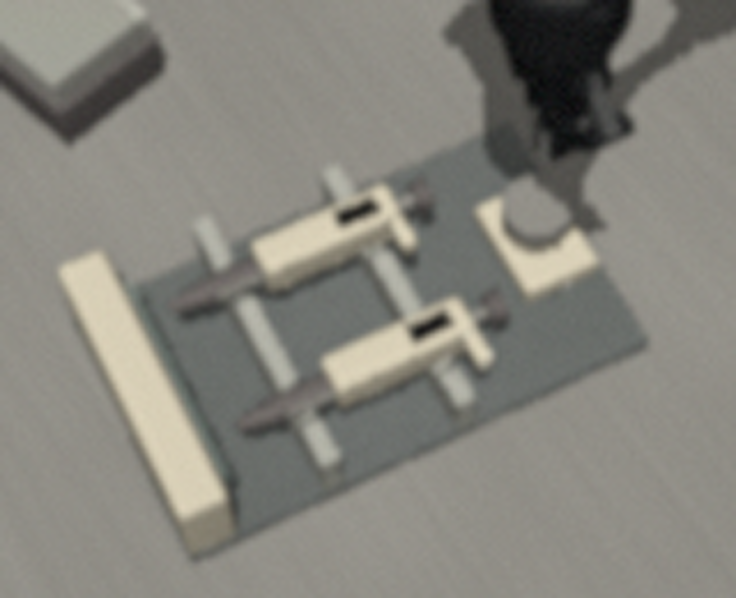

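Both pipettes lie alike in their cradles: B's handle at (330,235), A's at (400,345), displays up, tips toward the housing. Now the plunger, head at (537,210).

Request:
{"name": "drive_tool", "arguments": {"steps": [[-0.019, -0.003, 0.06, 0], [-0.019, -0.003, 0.06, 0], [0, 0, 0.04, 0], [0, 0, 0, 0], [0, 0, 0, 0]]}}

```text
t: 17.47
tool_pos: [0.5061, -0.0036, 0.085]
eef_rot: [-3.142, -0.0, 3.038]
force: [0.2, 0.1, -0.4]
width: 0.0002
```

Run:
```python
from plan import *
plan(*dk(-.125,0),.06,None,.005)
```

```text
t=17.47 pos=[ 0.5061 -0.0036  0.085 ] yaw=-0.1033 w=0.0002 F=[ 0.2  0.1 -0.4] d=[-0.0069  0.0019 -0.025 ] n=6
[[0.006, 0.001, 0.021, -0.0], [0.006, 0.001, 0.021, -0.0], [0.006, 0.001, 0.021, -0.0], [0.006, 0.001, 0.021, -0.0], [0.006, 0.001, 0.021, -0.0]]
[[0.006, 0.001, 0.021, -0.0]]
```

Request:
{"name": "drive_tool", "arguments": {"steps": [[0.012, 0.003, 0.03, 0], [0.012, 0.003, 0.03, 0], [0.011, 0.002, 0.03, 0], [0, 0, 0.02, 0], [0, 0, 0, 0]]}}

```text
t: 17.88
tool_pos: [0.4974, -0.0008, 0.0619]
eef_rot: [-3.142, -0.003, 3.039]
force: [-0.1, 0.8, 0.1]
width: -0.0001
```

Request:
{"name": "drive_tool", "arguments": {"steps": [[0, 0, 0.015, 0], [0, 0, 0.015, 0], [0, 0, 0.015, 0], [0, 0, 0.01, 0], [0, 0, 0, 0]]}}

```text
t: 18.3
tool_pos: [0.4992, -0.001, 0.0521]
eef_rot: [3.142, 0.001, 3.039]
force: [-0.4, 1.1, 2.7]
width: 0.0001
```

Request:
{"name": "drive_tool", "arguments": {"steps": [[0, 0, 0.015, 0], [0, 0, 0.015, 0], [0, 0, 0.01, 0], [0, 0, 0, 0], [0, 0, 0, 0]]}}

```text
t: 18.72
tool_pos: [0.4994, -0.001, 0.0443]
eef_rot: [3.142, 0.001, 3.039]
force: [-1.0, 0.3, 4.8]
width: -0.0001
```

Request:
{"name": "drive_tool", "arguments": {"steps": [[0, 0, 0.012, 0], [0, 0, 0.008, 0], [0, 0, 0.005, 0], [0, 0, 0, 0], [0, 0, 0, 0]]}}

```text
t: 19.13
tool_pos: [0.4994, -0.001, 0.04]
eef_rot: [3.142, 0.001, 3.039]
force: [-2.1, 0.1, 10.2]
width: 0.0006
```

Request:
{"name": "drive_tool", "arguments": {"steps": [[0, 0, 0.005, 0], [0, 0, 0, 0], [0, 0, 0, 0]]}}

```text
t: 19.38
tool_pos: [0.4994, -0.001, 0.0399]
eef_rot: [-3.142, 0.0, 3.039]
force: [-3.8, 0.8, 16.2]
width: 0.0002
```

On the stop: z 0.0399, force 16 N, no further travel. Release upward and back away.

Request:
{"name": "drive_tool", "arguments": {"steps": [[0, 0, -0.03, 0], [0, 0, -0.03, 0], [0, 0, -0.05, 0], [0, 0, -0.1, 0], [0, 0, -0.1, 0]]}}

```text
t: 19.8
tool_pos: [0.4971, -0.0009, 0.0995]
eef_rot: [-3.141, -0.004, 3.039]
force: [0.8, -0.7, -0.1]
width: -0.0
```

Request:
{"name": "drive_tool", "arguments": {"steps": [[0, 0.1, -0.15, 0], [0, 0.15, -0.15, 0], [0, 0.18, 0, 0], [0, 0.18, 0, 0], [0, 0.18, 0, 0]]}}

```text
t: 20.22
tool_pos: [0.5149, 0.1569, 0.1603]
eef_rot: [3.141, 0.001, 3.038]
force: [0.2, -1.1, -0.4]
width: -0.0
```

Request:
{"name": "drive_tool", "arguments": {"steps": [[0, 0.18, 0, 0], [0, 0.18, 0, 0], [0, 0.1, 0, 0], [0, 0, 0, 0], [0, 0, 0, 0]]}}

```text
t: 20.63
tool_pos: [0.5236, 0.2478, 0.1588]
eef_rot: [-3.14, -0.001, 3.041]
force: [0.5, -0.1, -0.1]
width: 0.0002
```

Run:
```python
from plan import *
from fit import *
t,s=snap('top'),snap('scene'); st=arm.get_state(); print(st['t'],st['tool_pos'],st['force'])
for nm,yy in (('A',.045),('B',-.045)):
  L=[*dk(0,yy),D[2]]
  lift=[([(a,b,z+34) for a,b,z in P],l) for P,l in PIP]
  for c in (t,s):
    x,f=fit([c],lift,L,[roi_of(c,lift,L,3)]); print(nm,np.round(L,4),np.round(x,4),f)
x,f=fit([s],DOCK[-2:],list(D),[roi_of(s,DOCK[-2:],D,3)])
o=[]
for c in (t,s):
  u,v=w2p(c,[D[0],D[1],.04])[0].astype(int); o.append(cv2.resize(c['color'][v-58:v+58,u-70:u+70],(400,331),interpolation=cv2.INTER_CUBIC))
cv2.imwrite('pics/fin.png',np.hstack(o)); cv2.imwrite('pics/fin_top.png',t['color'])
zz=[]
for c in (t,s):
  u,v=w2p(c,[*dk(-.125,0),.058])[0]; zz.append(p2w(c,u,v)[2])
print('plunger z',zz)
for yy in (.045,-.045):
  print([ [round(float(p2w(c,*w2p(c,[*dk(xx,yy),.034+hh])[0])[2]),4) for c in (t,s)] for xx,hh in ((-.04,.026),(.025,.026),(.065,.021))])
```

```text
20.7333 [0.52359506 0.24617475 0.15882372] [-0.57743841  0.33815568  0.71768601]
A [ 0.6281  0.0302 -0.1033] [ 0.6267  0.0301 -0.1069] 370.8127390089034
A [ 0.6281  0.0302 -0.1033] [ 0.6293  0.0334 -0.097 ] 355.37853951669354
B [ 0.6189 -0.0594 -0.1033] [ 0.6214 -0.0581 -0.1073] 342.3922297045182
B [ 0.6189 -0.0594 -0.1033] [ 0.6237 -0.0539 -0.0891] 419.1605141695552
plunger z [np.float64(0.0604072633112529), np.float64(0.060975057638071206)]
[[0.0665, 0.0619], [0.0633, 0.062], [0.0566, 0.0583]]
[[0.0692, 0.0625], [0.0617, 0.0608], [0.0617, 0.0553]]
```

View pics/fin.png

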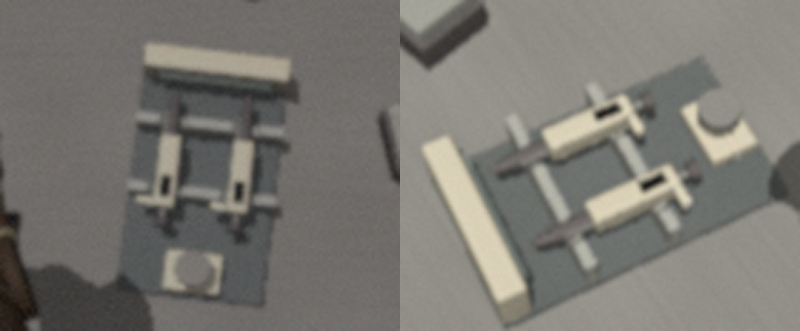

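View pics/fin_top.png

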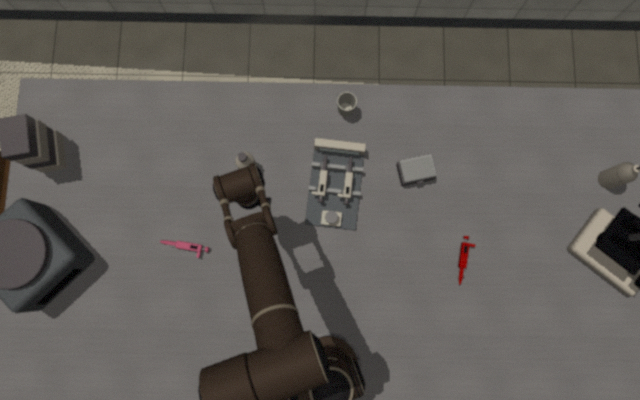

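Run:
```python
from plan import *
from fit import *
t,s=load('top'),load('scene'); o=[]
lift=[([(a,b,z+34) for a,b,z in P],l) for P,l in PIP]
for c,b in ((t,[-.001,-.0016,0]),(s,[.001,.0018,0])):
  u,v=w2p(c,[D[0],D[1],.04])[0].astype(int); k=8
  im=cv2.resize(c['color'][v-35:v+35,u-25-8:u+25-8] if c is t else c['color'][v-35:v+35,u-30:u+30],None,fx=k,fy=k,interpolation=cv2.INTER_CUBIC)
  u0,v0=(u-33,v-35) if c is t else (u-30,v-35)
  for yy in (.045,-.045):
    for P,_ in lift:
      Q=(w2p(c,xf(P,[dk(0,yy)[0]+b[0],dk(0,yy)[1]+b[1],D[2]]))-[u0,v0]+.5)*k
      if P is lift[0][0] or P is lift[-1][0] or P is lift[2][0]: cv2.polylines(im,[cv2.convexHull(np.round(Q).astype(np.int32))],True,(0,255,0),1)
  o.append(cv2.resize(im,(390,560) if c is t else (400,560)))
cv2.imwrite('pics/fin2.png',np.hstack(o))
C=[t]
for yy in (.045,-.045):
  for c in (t,s):
    X=[];Z=[]
    for xx in np.arange(-.05,.031,.004):
      for w in (-.006,0,.006):
        Z.append(p2w(c,*w2p(c,[*dk(xx,yy+w+(.003 if c is s else 0)),.06])[0])[2]);X.append(xx)
    print(yy,'top z at 0, slope',np.round(np.polyfit(X,Z,1)[::-1],4))
```

```text
0.045 top z at 0, slope [0.0596 0.0277]
0.045 top z at 0, slope [ 0.0615 -0.0019]
-0.045 top z at 0, slope [0.0995 1.2698]
-0.045 top z at 0, slope [ 0.0609 -0.0062]
```

View pics/fin2.png

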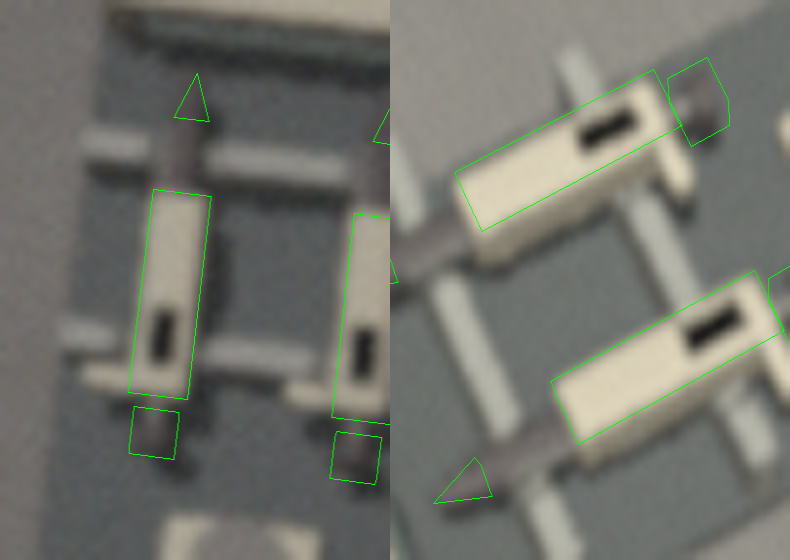

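Both pipettes match the ideal slot outlines to 1–2 mm in both views. The scene depth gives level tops at about 0.061 m, where 0.060 is expected. The plunger is back up and nothing is touching. Handing in.

```bash
python3 -c "
from rig import arm
print(arm.close_job())"
```

```text
the job is handed in; nothing more can be done
None
```

Both white pipettes are in the dock, pipette_a (taken as the left-hand one) in the left cradle and pipette_b in the right. They lie flat, display up, with tips towards the lamp housing. I lowered each one slowly until it touched with 5–9 N, then released it. After that I pushed the plunger to its stop and let it spring back. The job was handed in at about 21 s of the 58 s allowed.

**Last checks that agreed:**
- **Pipettes:** In both camera views they match the ideal slot outlines to about 1–2 mm. In the scene-camera depth they are level, with tops at about 0.061 m where 0.060 m is expected.
- **Plunger:** It stopped at TCP height 0.040 m with 16 N on it, the full 18 mm down. Afterwards it read 0.060–0.061 m against a nominal 0.058 m, so it is back up.
- **Everything else:** The tip box, bottle, pink and red look-alikes look unmoved in the last top view. The arm is clear, with almost no force on the wrist.

**Checks that disagreed:**
- **Camera offset:** The two cameras differ by a constant 2–4 mm, so I used the mean of the two.
- **Fits on pipette_b:** The automatic fits were noisier, landing about 2–7 mm off the slot centre. One of the depth slopes came out as nonsense, probably from pixels with no reading. I relied on the overlays, the contact height and the scene-camera depth for that one.

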